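Pack the glass frog and whale into the foam keepsake case

ROBOT

A 7-joint arm with a two-finger parallel gripper is mounted at the origin on the work surface. World frame = base frame: x ahead of the robot, y to its left, z up, the work surface at z = 0. Lengths are in mm, angles in rad, forces in N, time in s.
With the tool pointing down it reaches from about 375 to 925 mm from the base axis. Payload 3.1 kg.
Tool frame: the origin (TCP) lies at the very end of the fingers, on their centre line; the grasp point (between the pads) lies 19 mm behind it; z points along the fingers, y is the line along which they close (so a half turn about z gives the same grasp; the last joint's range is limited). The gripper opens to 85 mm and grips with 20 to 120 N. Pads are 22 mm wide; open, the fingers measure 114 mm over their backs; the gripper's body (76 mm by 85 mm) begins 54 mm behind the grasp point. The pads swing forward as they close: fully open they stand 13 mm farther back than shut.
Start: joints at [1.07, 0.383, 0.044, 1.598, -0.018, 1.161, -0.05], TCP at [254.816, -597.973, 231.269] pointing down, gripper open.
Joint ranges: [-2.61, 2.61], [-0.41, 2.15], [-1.48, 1.57], [0, 2.5], [-1.57, 4.71], [0.05, 1.97], [-2.85, 2.85]. Speed limits (rad/s): [2.79, 2.79, 3.14, 3.14, 3.14, 3.14, 3.14].

INTERFACE

Orientations are given as [roll, pitch, yaw] about the fixed x, y, z axes, in that order (R = Rz(yaw) Ry(pitch) Rx(roll)).
In Python, from station import env gives the robot as it stands.
- The arm moves only by the tool jog_arm, never from a script. Its argument "series" is a list of rows, each an object of numbers: "x", "y", "z": the shift along the tool's x, y, z as a fraction of full scale; "ax", "ay", "az": the turn, a rotation vector about the tool's x, y, z as a fraction of full scale; "grip": the closure, from -1 (fully open) to 1 (shut). In form: [{"x": .., "y": .., "z": .., "ax": .., "ay": .., "az": .., "grip": ..}, ...]. A call has 1 to 20 rows; each row is the pose to reach, as a shift and turn from the pose commanded when the call began, along the tool's axes at that moment; what a row does not reach only later rows make up. Full scale, the value 1, is 0.25 m for a shift and pi/2 rad for a turn. A row lasts 1/12 s, in which the tool goes at most 41.7 mm and 7.16 degrees, less where a joint would pass 70% of its speed; a pose out of reach is approached as far as the arm can. A call with a number of a shift or a turn outside -1 to 1 is refused whole. A call with a gripper value outside its range is refused whole. The fingers move at their own pace and stop on an object; "grip_force" is the grip in N (left out, the last holds). Time passes only in rows, so rows that repeat a pose let the fingers close. It gives the time, the measured TCP pose, the force, the opening and the grip force at its end, in the units of the state.
- env.state(): the state, without advancing time (a new reading comes with each control period).
- env.get_image(name): name is "side" or "top" or "wrist"; returns a dict with "image" (480x640x3 uint8, red, green, blue), "z_map" (480x640 float32, mm along the optical axis (not along the pixel's ray), 0 where there is no reading), "vertical_fov" (degrees; the focal length in pixels is half the picture's height over the tangent of half this angle, whatever the lens; pixels are square), "cx", "cy" (the principal point, pixels), "k1" (the pictures are not rectified: a ray, as slopes to the right and down, at radius r is drawn at 1 + k1 r^2 times it, then the intrinsics apply), "pose" (4x4, takes a point from camera to world coordinates). Camera axes: x right, y down, z forward; pixel columns grow to the right and rows downward; lengths in mm; the calibration is good to about 2 mm. A picture is of the moment at which its call begins.
- env.job_done(): hands the job in; it is judged then, once.
Trained networks look in the newest picture that a camera, given by its name, has taken for a name from the list of things; names that differ only in an ending like _2 or _b are one class to them, and where a whole thing is asked for, a point or a joint stands for the part that bears it (a point fixed in the world has none). Each returns a list of dicts, best first, with "conf" (0 to 1); they miss things now and then, are a little off and sometimes report something else, mostly with a low value. They report only what shows in the picture. A call takes as long as a camera call.
- env.trace(name, camera): "mask" (480x640 bool, what is visible of it) and "pixel" ([row, column] in pixels, amid what is visible of it).
The state is a dict: "t": time; "joint_positions": joint angles; "joint_velocities": joint speeds; "joint_efforts": joint torques, N m; "tcp_pos": TCP position; "tool_rot": TCP orientation; "force": force on the tool from outside, world axes, zero at the start; "wrist_torque": the same for the moment, N m; "width": finger opening in mm; "grip_force": force on a finger pad.
Only numpy, scipy, OpenCV 4.12 (cv2) and the standard library are available. Lean on these libraries where they do the work, as an engineer would, in place of code of your own. Each camera call takes 0.05 s, during which the arm holds its last target. There are 200 camera calls.

TASK

Push the standing keepsake case over onto its back on the cork mat so that its foam faces up, then press the green glass frog and the blue glass whale, upright, each into the foam cutout of its own size until its foot is fully home, and let go. Leave the other ornaments standing where they are and do not let the glass animals tip over.

Things in the scene. Friction and masses are not known exactly. Their poses are not given: they have to be found in the camera images.
- case: open wooden case filled with dark foam, 210 tall as it stands (z) x 150 wide (y) x 50 mm thick (x), 0.6 kg. Origin: centre of the end it stands on; -x points out of the foam face, +x out of its back. Its back's foot is within 2 mm of the mat's edge. The top 20 mm of the foam face is a flat rim to push on; tipped past about 13 degrees it falls on its back onto the mat.
- case_mid (a point): centre of the case's back face (105 mm from either end); axes as the case
- frog_slot (a point): centre of the floor of the frog's cutout; axes as the case (-x out of the mouth, y along its length). 22 mm deep, 94 mm long; light-grey springy foam lips on both long sides flare to 54 mm apart at the mouth and narrow to 42 mm, so the 46 mm foot needs a push of about 8 to 15 N and is then held. Home: foot on the floor, its top flush with the foam. Either way round fits.
- whale_slot (a point): centre of the floor of the whale's cutout; axes as the case (-x out of the mouth, y along its length). 22 mm deep, 124 mm long; light-grey springy foam lips on both long sides flare to 50 mm apart at the mouth and narrow to 38 mm, so the 42 mm foot needs a push of about 8 to 15 N and is then held. Home: foot on the floor, its top flush with the foam. Either way round fits.
- mat: cork mat 220 x 220 x 6 mm, fixed to the shelf; its edge blocks the case's foot. Origin: centre of its underside; its +x is the way the case is to fall (the case stands beyond its -x edge).
- frog: green glass frog on a solid rectangular glass foot 80 long (its x) x 46 wide (y) x 22 mm high; above it a flat-sided body 62 long x 40 wide, centred over the foot, up to 58 mm above the underside. Eyes reach 70 mm. 0.36 kg. It starts on the organiser's slope, tilted 30 degrees (z square to the slope), by the low lip. Origin: centre of the foot's underside; head to -x, z up out of its back.
- whale: blue glass whale on a solid rectangular glass foot 110 long (its x) x 42 wide (y) x 22 mm high; above it a flat-sided body 76 long x 36 wide, centred 8 mm nearer the head, up to 58 mm above the underside. The tail reaches 66 mm. 0.4 kg. It starts standing flat on the shelf. Origin: centre of the foot's underside; head to -x, z up out of its back.
- organiser: bamboo desk organiser, fixed, 170 deep (x) x 220 wide (y), with a pull-out tray below (closed, not needed) and a board on top sloping 30 degrees, low on its -x side (board top 58 mm high there, 153 mm high at its far side), with a 10 mm lip along the low edge. Origin: centre of its underside.
- egg_cup: stainless steel egg cup, 50 mm across, 66 mm tall, bystander. Origin: centre of underside.
- candle: amber glass candle jar, 68 mm across, 80 mm tall, bystander. Origin: centre of underside.
- vase: black ceramic vase, 100 mm across, 190 mm tall, bystander. Origin: centre of underside.
- mug: blue mug, 80 mm across, 95 mm tall, handle to +y, bystander. Origin: centre of underside.
- remote: black remote control lying flat, 150 x 45 x 20 mm, bystander. Origin: centre of underside.

How it is judged:
By the outcome, as a careful person would: the job done as asked, in the order asked, and still so for the second after the job is handed in, with the robot touching nothing.
It also fails if it takes over 67 s, if anything falls off the work surface, if the arm or the gripper's body presses on something with over 40 N, if the wrist force passes 120 N, or if a joint passes its speed limit or range.

## Working session

There is one attempt and no reset: what is moved stays moved. The work goes in short steps, Python scripts to look and compute and a tool call to move; the robot and the scene stay as the last step left them, time stands still between calls to the robot, and variables do not carry over. Pictures are saved under pics/ and viewed, at most 10 in all, crops included, and the job is handed in when it is done.

Besides the shell and the picture viewer there is one more tool, called after "Request:" in YAML: its name, and indented under it one key for each argument. jog_arm: Moves the arm, as the interface text tells. Its arguments: {"type":"object","properties":{"series":{"type":"array","items":{"type":"object","properties":{"x":{"type":"number","minimum":-1,"maximum":1},"y":{"type":"number","minimum":-1,"maximum":1},"z":{"type":"number","minimum":-1,"maximum":1},"ax":{"type":"number","minimum":-1,"maximum":1},"ay":{"type":"number","minimum":-1,"maximum":1},"az":{"type":"number","minimum":-1,"maximum":1},"grip":{"type":"number"}}}},"grip_force":{"type":"number"}},"required":["series"]}

```bash
ls; mkdir -p pics; cat > h.py <<'E'
import numpy as np, cv2
from station import env
def cloud(d):
    h,w=d["z_map"].shape; f=h/2/np.tan(np.radians(d["vertical_fov"])/2)
    u,v=np.meshgrid(np.arange(w),np.arange(h))
    K=np.array([[f,0,d["cx"]],[0,f,d["cy"]],[0,0,1.]])
    p=cv2.undistortPoints(np.stack([u,v],-1).reshape(-1,1,2).astype(float),K,np.array([d["k1"],0,0,0,0.])).reshape(h,w,2)
    z=d["z_map"]; P=np.stack([p[...,0]*z,p[...,1]*z,z],-1)
    T=np.array(d["pose"]); P=P@T[:3,:3].T+T[:3,3]; P[z<=0]=np.nan
    return P
def get(n,save=None):
    d=env.get_image(n); 
    if save: cv2.imwrite("pics/"+save,cv2.cvtColor(d["image"],cv2.COLOR_RGB2BGR))
    return d,cloud(d)
E
python3 - <<'E'
from h import *
ims=[]
for c in("top","side"):
    d,P=get(c); ims.append(d["image"]); print(c,np.array(d["pose"]).round(2).tolist(),d["vertical_fov"],d["k1"])
    for n in("case","case_mid","frog_slot","whale_slot","mat","frog","whale","organiser","egg_cup","candle","vase","mug","remote"):
        for r in env.trace(n,c)[:1]:
            m=r["mask"]; Q=P[m]; Q=Q[~np.isnan(Q[:,0])]
            print(n,round(r["conf"],2),np.round(r["pixel"]),m.sum(),"med",np.median(Q,0).round(),"lo",np.percentile(Q,2,axis=0).round(),"hi",np.percentile(Q,98,axis=0).round())
cv2.imwrite("pics/a.png",cv2.cvtColor(ims[0],4)); cv2.imwrite("pics/b.png",cv2.cvtColor(ims[1],4))
E
```

```text
pics
top [[-0.01, -0.99, 0.16, 429.11], [-1.0, 0.01, -0.01, 146.59], [0.01, -0.16, -0.99, 1285.05], [0.0, 0.0, 0.0, 1.0]] 57.875931474504135 -0.04089548027041556
case 0.72 [269. 482.] 2620 med [ 536. -267.  189.] lo [ 464. -311.    8.] hi [ 610. -258.  212.]
case_mid 0.72 [269. 483.] 2516 med [ 536. -267.  191.] lo [ 466. -310.   16.] hi [ 609. -258.  212.]
frog_slot 0.92 [273. 483.] 2718 med [ 536. -267.  185.] lo [ 463. -313.    3.] hi [ 612. -258.  212.]
whale_slot 0.64 [268. 479.] 2672 med [ 536. -267.  187.] lo [ 463. -313.    6.] hi [ 611. -258.  212.]
mat 0.6 [276. 422.] 5476 med [ 532. -151.    4.] lo [ 427. -256.   -1.] hi [640. -45.  10.]
frog 0.82 [272. 231.] 561 med [543. 384. 125.] lo [503. 366.  82.] hi [585. 410. 138.]
whale 0.67 [294. 338.] 595 med [474.  96.  53.] lo [423.  67.  -2.] hi [529. 121.  66.]
organiser 0.66 [244. 249.] 5226 med [612. 335. 107.] lo [514. 239.   1.] hi [687. 456. 151.]
egg_cup 0.75 [320. 278.] 248 med [414. 269.  64.] lo [392. 247.  51.] hi [436. 292.  70.]
candle 0.79 [244. 334.] 400 med [624. 106.  78.] lo [599.  80.  41.] hi [655. 134.  8
[... 938 characters left out ...]
189. 260.] 798 med [538. 373. 116.] lo [501. 364.  64.] hi [584. 413. 140.]
whale 0.84 [303. 258.] 1224 med [477.  83.  40.] lo [423.  64.   1.] hi [530. 121.  67.]
organiser 0.87 [213. 300.] 5660 med [618. 288.  93.] lo [517. 236.   7.] hi [689. 452. 152.]
egg_cup 0.57 [247. 221.] 415 med [415. 261.  60.] lo [395. 245.   3.] hi [434. 287.  71.]
candle 0.79 [280. 320.] 995 med [626.  86.  60.] lo [598.  71.   4.] hi [660. 128.  84.]
vase 0.74 [292. 399.] 2465 med [769. -25. 119.] lo [734. -49.   3.] hi [818.  28. 192.]
mug 0.73 [292. 395.] 2466 med [769. -24. 119.] lo [734. -49.   2.] hi [845.  52. 192.]
remote 0.84 [174. 223.] 671 med [450. 561.  20.] lo [377. 544.   4.] hi [519. 593.  26.]
```

View pics/a.png

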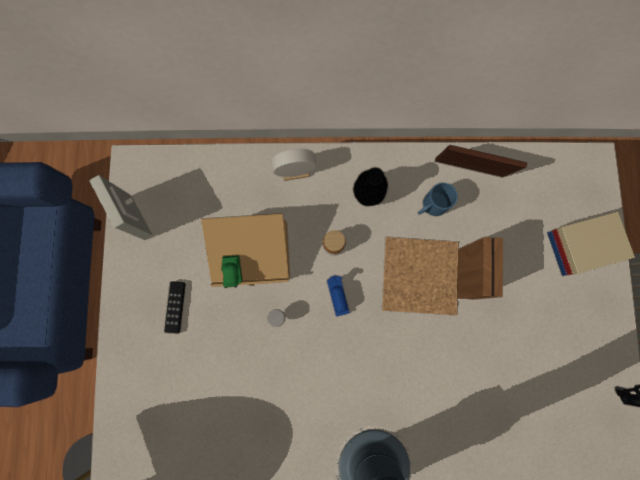

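View pics/b.png

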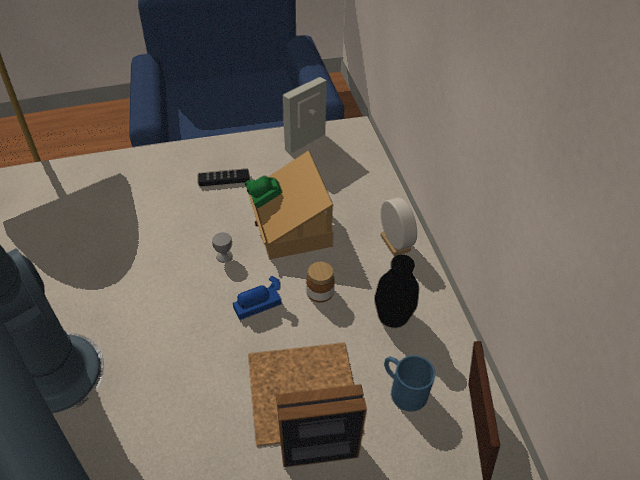

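The top view shows the case standing at (480,268), with its foam toward -y. The mat is at (422,276), the whale at (338,294) and the frog on the slope at (231,271). In the side view the case's foam faces the camera, with the short frog slot above the long whale slot.

```bash
python3 - <<'E'
from h import *
s=env.state(); print(s["tcp_pos"],s["tool_rot"],s["width"])
def rect(Q,l):
    r=cv2.minAreaRect(Q[:,:2].astype(np.float32)); b=cv2.boxPoints(r); e=[b[1]-b[0],b[2]-b[1]]
    print(l,len(Q),"c",np.round(r[0],1),[(round(float(np.linalg.norm(v)),1),round(float(np.degrees(np.arctan2(v[1],v[0])))%180,1)) for v in e])
for c in("top","side"):
    d,P=get(c)
    for n,lo,hi in(("case",203,220),("mat",3,9),("whale",16,27),("whale",30,62),("whale",15,70),("frog",50,150)):
        r=env.trace(n,c)
        if not r: continue
        m=cv2.erode(r[0]["mask"].astype(np.uint8),np.ones((2,2)))>0; Q=P[m]; Q=Q[(Q[:,2]>lo)&(Q[:,2]<hi)]
        if len(Q)>10: rect(Q,(c,n,lo))
    m=env.trace("organiser",c)[0]["mask"]; Q=P[m]; Q=Q[Q[:,2]>75]
    A=np.c_[Q[:,:2],np.ones(len(Q))]
    for _ in range(8):
        k=np.linalg.lstsq(A,Q[:,2],rcond=None)[0]; g=abs(A@k-Q[:,2])<4; A,Q=A[g],Q[g]
    print("slope",k,np.degrees(np.arctan(np.hypot(*k[:2]))),np.degrees(np.arctan2(k[1],k[0])),len(Q)); rect(Q,"board")
    # frog in slope frame
    yaw=np.arctan2(k[1],k[0]);nx=np.array([-k[0],-k[1],1]);nx/=np.linalg.norm(nx)
    ex=np.array([np.cos(yaw),np.sin(yaw),0]);ex-=nx*(ex@nx);ex/=np.linalg.norm(ex);ey=np.cross(nx,ex);R=np.c_[ex,ey,nx]
    o=np.array([543,384,k@[543,384,1]])
    F=(P[env.trace("frog",c)[0]["mask"]]-o)@R
    F=F[~np.isnan(F[:,0])]; print("o",o.round(1),"R",R.round(3).tolist(),"frog lo/hi",np.percentile(F,1,axis=0).round(1),np.percentile(F,99,axis=0).round(1))
    for lo,hi in((12,26),(30,60),(50,62)):
        G=F[(F[:,2]>lo)&(F[:,2]<hi)]
        if len(G)>8: rect(G,("frogslope",lo)); print(np.percentile(G,2,axis=0).round(1),np.percentile(G,98,axis=0).round(1))
E
```

```text
[ 254.80104262 -597.97627441  231.25262726] [-3.14153643e+00 -1.40410518e-05  4.02805430e-01] 85.36296854342658
('top', 'mat', 3) 3623 c [ 531.8 -150.8] [(218.2, 175.6), (222.3, 85.6)]
('top', 'whale', 16) 123 c [470.1  92.5] [(41.6, 103.5), (99.7, 13.5)]
('top', 'whale', 30) 371 c [479.9  96.5] [(39.7, 102.3), (101.7, 12.3)]
('top', 'whale', 15) 548 c [475.9  93.9] [(41.7, 103.4), (111.5, 13.4)]
('top', 'frog', 50) 540 c [541.5 386.9] [(43.0, 92.9), (84.3, 2.9)]
slope [ 5.70129126e-01  3.03917832e-02 -2.50030631e+02] 29.723713748378724 3.051368968100479 3536
board 3536 c [616.8 350.7] [(221.4, 93.2), (141.1, 3.2)]
o [543.  384.   71.2] R [[0.867, -0.053, -0.495], [0.046, 0.999, -0.026], [0.496, 0.0, 0.868]] frog lo/hi [-18.1 -18.3   2.9] [54.7 27.1 69.8]
('frogslope', 12) 136 c [ 25.2 -11.4] [(39.6, 122.1), (85.3, 32.1)]
[-17.9 -18.3  12.5] [54.8 24.  25.3]
('frogslope', 30) 284 c [16.4  5. ] [(70.4, 178.3), (46.1, 88.3)]
[ -9.9 -16.8  31.3] [46.1 25.4 59.7]
('frogslope', 50) 223 c [16.3  3.9] [(61.3, 177.8), (40.6, 87.8)]
[-10.9 -14.3  50.4] [43.  22.8 61.7]
('side', 'mat', 3) 4410
[... 242 characters left out ...]
0.8, 105.5), (116.2, 15.5)]
('side', 'frog', 50) 707 c [543.2 383.9] [(47.9, 96.5), (87.6, 6.5)]
slope [ 5.43445207e-01  5.15327871e-02 -2.39102014e+02] 28.629378807846216 5.416937462543013 2172
board 2172 c [613.6 349. ] [(223.7, 93.5), (148.8, 3.5)]
o [543.  384.   75.8] R [[0.874, -0.094, -0.477], [0.083, 0.996, -0.045], [0.479, -0.0, 0.878]] frog lo/hi [-26.3 -21.  -21.6] [52.9 95.7 66. ]
('frogslope', 12) 197 c [13.2 -0.8] [(48.9, 97.3), (84.6, 7.3)]
[-25.8 -20.9  12.6] [52.8 21.8 25.6]
('frogslope', 30) 345 c [13.5  3.1] [(65.5, 174.0), (46.7, 84.0)]
[-16.7 -17.5  30.7] [42.7 22.1 59.7]
('frogslope', 50) 205 c [10.7  5.7] [(45.9, 93.4), (60.2, 3.4)]
[-17.2 -16.2  50.6] [39.4 22.3 61.6]
```

Request:
jog_arm:
  series:
    - {"grip":1}
    - {"grip":1}

```text
validation failed for argument at $.se...
```

Request:
jog_arm:
  series:
    - {"x":0.35,"y":-0.1,"z":0.06,"ax":0,"ay":0,"az":0.15,"grip":1}
    - {"x":0.7,"y":-0.2,"z":0.13,"ax":0,"ay":0,"az":0.3,"grip":1}
    - {"x":0.7,"y":-0.2,"z":0.13,"ax":0,"ay":0,"az":0.3,"grip":1}
    - {"x":0.7,"y":-0.2,"z":0.13,"ax":0,"ay":0,"az":0.3,"grip":1}
    - {"x":0.7,"y":-0.2,"z":0.13,"ax":0,"ay":0,"az":0.3,"grip":1}
    - {"x":0.7,"y":-0.2,"z":0.13,"ax":0,"ay":0,"az":0.3,"grip":1}
  grip_force: 60

```text
t: 2.8
tcp_pos: [403.8, -475.7, 197.4]
tool_rot: [-3.136, -0.002, -0.055]
force: [0.5, 1.2, -0.2]
width: 12.5
grip_force: 0.0
```

Request:
jog_arm:
  series:
    - {"x":0.17,"y":-0.17,"grip":1}
    - {"x":0.33,"y":-0.34,"grip":1}
    - {"x":0.5,"y":-0.5,"grip":1}
    - {"x":0.5,"y":-0.5,"grip":1}
    - {"x":0.5,"y":-0.5,"grip":1}
    - {"x":0.5,"y":-0.5,"grip":1}

```text
validation failed for argument at $.se...
```

Request:
jog_arm:
  series:
    - {"x":0.17,"y":-0.17,"z":0,"ax":0,"ay":0,"az":0,"grip":1}
    - {"x":0.33,"y":-0.34,"z":0,"ax":0,"ay":0,"az":0,"grip":1}
    - {"x":0.5,"y":-0.5,"z":0,"ax":0,"ay":0,"az":0,"grip":1}
    - {"x":0.5,"y":-0.5,"z":0,"ax":0,"ay":0,"az":0,"grip":1}
    - {"x":0.5,"y":-0.5,"z":0,"ax":0,"ay":0,"az":0,"grip":1}
    - {"x":0.5,"y":-0.5,"z":0,"ax":0,"ay":0,"az":0,"grip":1}

```text
t: 3.3
tcp_pos: [534.5, -361.3, 199.0]
tool_rot: [-3.139, -0.003, -0.058]
force: [-0.3, -0.2, -1.0]
width: -0.2
grip_force: 0.0
```

Request:
jog_arm:
  series:
    - {"x":0,"y":-0.05,"z":0,"ax":0,"ay":0,"az":0,"grip":1}
    - {"x":0,"y":-0.09,"z":0,"ax":0,"ay":0,"az":0,"grip":1}
    - {"x":0,"y":-0.12,"z":0,"ax":0,"ay":0,"az":0,"grip":1}
    - {"x":0,"y":-0.15,"z":0,"ax":0,"ay":0,"az":0,"grip":1}
    - {"x":0,"y":-0.18,"z":0,"ax":0,"ay":0,"az":0,"grip":1}
    - {"x":0,"y":-0.21,"z":0,"ax":0,"ay":0,"az":0,"grip":1}
    - {"x":0,"y":-0.24,"z":0,"ax":0,"ay":0,"az":0,"grip":1}
    - {"x":0,"y":-0.27,"z":0,"ax":0,"ay":0,"az":0,"grip":1}
    - {"x":0,"y":-0.3,"z":0,"ax":0,"ay":0,"az":0,"grip":1}
    - {"x":0,"y":-0.33,"z":0,"ax":0,"ay":0,"az":0,"grip":1}
    - {"x":0,"y":-0.36,"z":0,"ax":0,"ay":0,"az":0,"grip":1}
    - {"x":0,"y":-0.4,"z":0,"ax":0,"ay":0,"az":0,"grip":1}
    - {"x":0,"y":-0.43,"z":0,"ax":0,"ay":0,"az":0,"grip":1}
    - {"x":0,"y":-0.43,"z":0,"ax":0,"ay":0,"az":0,"grip":-1}
    - {"x":0,"y":-0.43,"z":0,"ax":0,"ay":0,"az":0,"grip":-1}
    - {"x":0,"y":-0.43,"z":0,"ax":0,"ay":0,"az":0,"grip":-1}

```text
t: 4.63
tcp_pos: [536.7, -260.4, 198.8]
tool_rot: [3.141, 0.0, -0.069]
force: [1.1, 0.7, 0.1]
width: 35.7
grip_force: 0.0
```

```bash
python3 - <<'E'
from h import *
d,P=get("side","c.png")
m=env.trace("case","side")[0]["mask"]; Q=P[m]; print(np.nanpercentile(Q,[2,50,98],axis=0).round(1))
E
```

```text
[[ 470.2 -285.8   12.9]
 [ 525.8 -214.    59.8]
 [ 616.8  -88.2   98.5]]
```

```bash
cat >> h.py <<'E'
from scipy.spatial.transform import Rotation as Ro
def go(p,rpy,s=None):
    s=s or env.state(); R=Ro.from_euler("xyz",s["tool_rot"]); T=Ro.from_euler("xyz",rpy)
    d=R.inv().apply(np.array(p,float)-s["tcp_pos"])/250; a=(R.inv()*T).as_rotvec()/(np.pi/2)
    print("from",np.round(s["tcp_pos"],1),np.round(s["tool_rot"],3),"shift",d.round(3),"turn",a.round(3)); return d,a
E
```

Request:
jog_arm:
  series:
    - {"x":0,"y":-0.15,"z":-0.02,"ax":0,"ay":0,"az":-0.03,"grip":-1}
    - {"x":0,"y":-1,"z":-0.1,"ax":0,"ay":0,"az":-0.08,"grip":-1}
    - {"x":0,"y":-1,"z":-0.1,"ax":0,"ay":0,"az":-0.08,"grip":-1}
    - {"x":0,"y":-1,"z":-0.1,"ax":0,"ay":0,"az":-0.08,"grip":-1}
    - {"x":0,"y":-1,"z":-0.1,"ax":0,"ay":0,"az":-0.08,"grip":-1}
    - {"x":0,"y":-1,"z":-0.1,"ax":0,"ay":0,"az":-0.08,"grip":-1}
    - {"x":0,"y":-1,"z":-0.1,"ax":0,"ay":0,"az":-0.08,"grip":-1}
    - {"x":0,"y":-1,"z":-0.1,"ax":0,"ay":0,"az":-0.08,"grip":-1}
    - {"x":0,"y":-1,"z":-0.1,"ax":0,"ay":0,"az":-0.08,"grip":-1}

```text
t: 5.48
tcp_pos: [554.0, -11.3, 223.8]
tool_rot: [3.141, -0.0, 0.058]
force: [0.3, -1.9, 0.4]
width: 85.6
grip_force: 0.0
```

```bash
python3 - <<'E'
from h import *
d,P=get("side","c.png")
go((520,235,235),(np.pi,-.25,.056)); go((500,385,215),(np.pi,-.52,.056))
d,P=get("top")
m=env.trace("case","top")[0]["mask"]; Q=P[m]; print(np.nanpercentile(Q,[2,50,98],axis=0).round(1))
E
```

```text
from [553.8 -12.9 223.6] [3.14  0.    0.055] shift [-0.081 -0.998 -0.047] turn [ 0.001  0.159 -0.001]
from [553.8 -12.9 223.6] [3.14  0.    0.055] shift [-0.128 -1.601  0.032] turn [ 0.001  0.331 -0.001]
[[ 469.1 -277.     4.3]
 [ 540.5 -244.2   51.9]
 [ 615.8  -58.9   59.7]]
```

View pics/c.png

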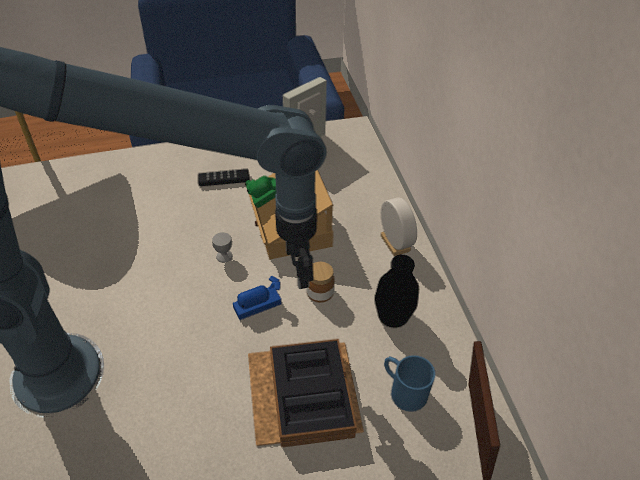

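The case lies on its back on the mat with the foam up. The frog slot is at about (309,363) and the whale slot at about (314,409). Next I'll go for the frog.

Request:
jog_arm:
  series:
    - {"x":-0.01,"y":-0.15,"z":-0.01,"ax":0,"ay":0.03,"az":0,"grip":-1}
    - {"x":-0.08,"y":-1,"z":-0.05,"ax":0,"ay":0.16,"az":0,"grip":-1}
    - {"x":-0.08,"y":-1,"z":-0.05,"ax":0,"ay":0.16,"az":0,"grip":-1}
    - {"x":-0.08,"y":-1,"z":-0.05,"ax":0,"ay":0.16,"az":0,"grip":-1}
    - {"x":-0.08,"y":-1,"z":-0.05,"ax":0,"ay":0.16,"az":0,"grip":-1}
    - {"x":-0.08,"y":-1,"z":-0.05,"ax":0,"ay":0.16,"az":0,"grip":-1}
    - {"x":-0.08,"y":-1,"z":-0.05,"ax":0,"ay":0.16,"az":0,"grip":-1}
    - {"x":-0.08,"y":-1,"z":-0.05,"ax":0,"ay":0.16,"az":0,"grip":-1}

```text
t: 6.3
tcp_pos: [519.2, 240.9, 236.7]
tool_rot: [-3.14, -0.252, 0.062]
force: [-0.1, -0.6, -0.1]
width: 85.5
grip_force: 0.0
```

```bash
python3 - <<'E'
from h import *
go((495,386,186),(np.pi,-.5236,.056))
E
```

```text
from [519.2 240.9 236.7] [-3.14  -0.252  0.062] shift [-0.109 -0.585  0.182] turn [-0.002  0.173  0.003]
```

Request:
jog_arm:
  series:
    - {"x":-0.02,"y":-0.15,"z":0.04,"ax":0,"ay":0.04,"az":0,"grip":-1}
    - {"x":-0.11,"y":-0.6,"z":0.18,"ax":0,"ay":0.17,"az":0,"grip":-1}
    - {"x":-0.11,"y":-0.6,"z":0.18,"ax":0,"ay":0.17,"az":0,"grip":-1}
    - {"x":-0.11,"y":-0.6,"z":0.18,"ax":0,"ay":0.17,"az":0,"grip":-1}
    - {"x":-0.11,"y":-0.6,"z":0.18,"ax":0,"ay":0.17,"az":0,"grip":-1}
    - {"x":-0.11,"y":-0.6,"z":0.18,"ax":0,"ay":0.17,"az":0,"grip":-1}
    - {"x":-0.11,"y":-0.6,"z":0.18,"ax":0,"ay":0.17,"az":0,"grip":-1}

```text
t: 6.88
tcp_pos: [499.8, 374.1, 185.4]
tool_rot: [3.137, -0.51, 0.051]
force: [0.1, -0.5, -0.9]
width: 85.3
grip_force: 0.0
```

```bash
python3 - <<'E'
from h import *
d,P=get("wrist","d.png"); s=env.state(); print(s["tcp_pos"],s["tool_rot"])
R=Ro.from_euler("xyz",[np.pi,-.5236,.056]).as_matrix()
r=env.trace("frog","wrist")[0]; print(r["conf"],r["pixel"])
F=(P[r["mask"]]-np.array([555,388,79.]))@R; F=F[~np.isnan(F[:,0])]; h=-F[:,2]
for lo,hi in((14,26),(50,62)):
    G=F[(h>lo)&(h<hi)]; q=cv2.minAreaRect(G[:,:2].astype(np.float32)); print(lo,len(G),np.round(q[0],1),np.round(q[1],1),q[2],np.percentile(G,[2,50,98],axis=0).round(1))
print(np.percentile(h,[1,50,99]))
E
```

```text
[494.88222113 383.26748448 185.26125953] [ 3.13876598 -0.5117386   0.06460882]
0.67 [243.9, 295.8]
14 994 [ 6.3 -3.5] [45.4 69.7] 89.6973876953125 [[-20.2 -24.5 -24.9]
 [ 35.8  -1.1 -22.5]
 [ 41.   19.2 -17.8]]
50 3475 [ 1.  -3.7] [60.  42.2] 1.4866060018539429 [[-15.8 -21.3 -61.8]
 [ 10.8  -3.1 -57.7]
 [ 29.2  14.6 -50.6]]
[11.7108589  57.21948609 70.10547677]
```

View pics/d.png

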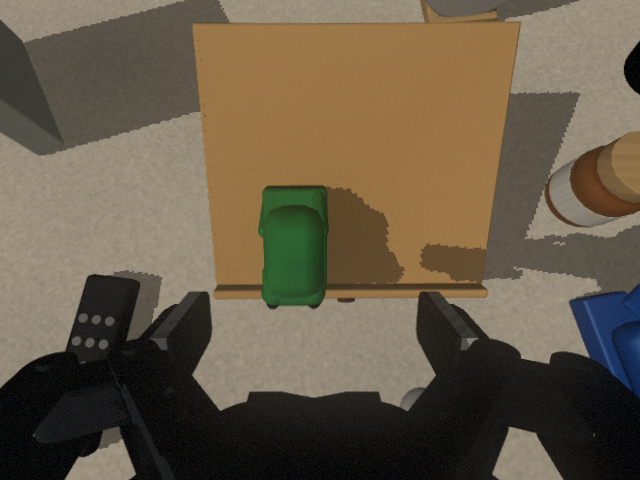

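Wrist view: the frog sits upright by the lip at (295,245), slightly left of the finger midline (~col 315), and its top height matches 58 mm.

```bash
python3 - <<'E'
from h import *
go((542.5,389.5,101.5),(np.pi,-.5236,.056))
E
```

```text
from [494.8 382.9 185.5] [ 3.139 -0.511  0.065] shift [ 0.003 -0.015  0.387] turn [-0.001  0.008  0.005]
```

Request:
jog_arm:
  series:
    - {"x":0,"y":-0.02,"z":0.1,"ax":0,"ay":0.01,"az":0,"grip":-1}
    - {"x":0,"y":-0.02,"z":0.2,"ax":0,"ay":0.01,"az":0,"grip":-1}
    - {"x":0,"y":-0.02,"z":0.3,"ax":0,"ay":0.01,"az":0,"grip":-1}
    - {"x":0,"y":-0.02,"z":0.35,"ax":0,"ay":0.01,"az":0,"grip":-1}
    - {"x":0,"y":-0.02,"z":0.38,"ax":0,"ay":0.01,"az":0,"grip":-1}
    - {"x":0,"y":-0.02,"z":0.38,"ax":0,"ay":0.01,"az":0,"grip":-1}
    - {"x":0,"y":-0.02,"z":0.38,"ax":0,"ay":0.01,"az":0,"grip":-1}

```text
t: 7.57
tcp_pos: [545.1, 383.6, 103.4]
tool_rot: [3.14, -0.525, 0.053]
force: [-0.9, 0.5, -0.5]
width: 85.2
grip_force: 0.0
```

```bash
python3 - <<'E'
from h import *
d,P=get("wrist","e.png")
go((542.5,389.5,101.5),(np.pi,-.5236,.056))
E
```

```text
from [544.8 384.8 104.1] [ 3.141 -0.526  0.053] shift [-0.012 -0.019  0.005] turn [ 0.001 -0.002 -0.002]
```

View pics/e.png

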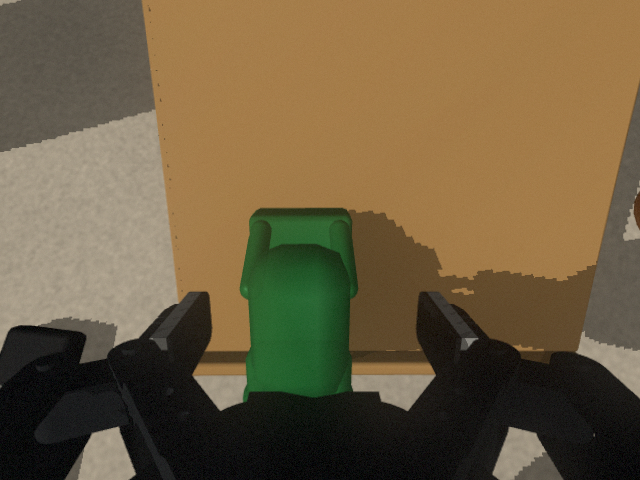

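The frog is between the open fingers, with its midline at col 300 against a finger midline of 315. That is about 6 mm to correct before closing.

Request:
jog_arm:
  series:
    - {"x":-0.01,"y":-0.02,"z":0,"ax":0,"ay":0,"az":0,"grip":-1}
    - {"x":-0.01,"y":-0.02,"z":0,"ax":0,"ay":0,"az":0,"grip":-1}
    - {"x":-0.01,"y":-0.02,"z":0,"ax":0,"ay":0,"az":0,"grip":-1}
    - {"x":-0.01,"y":-0.02,"z":0,"ax":0,"ay":0,"az":0,"grip":1}
    - {"x":-0.01,"y":-0.02,"z":0,"ax":0,"ay":0,"az":0,"grip":1}
    - {"x":-0.01,"y":-0.02,"z":0,"ax":0,"ay":0,"az":0,"grip":1}
    - {"x":-0.01,"y":-0.02,"z":0,"ax":0,"ay":0,"az":0,"grip":1}
    - {"x":-0.01,"y":-0.02,"z":0,"ax":0,"ay":0,"az":0,"grip":1}
    - {"x":-0.01,"y":-0.02,"z":0,"ax":0,"ay":0,"az":0,"grip":1}
    - {"x":-0.01,"y":-0.02,"z":0,"ax":0,"ay":0,"az":0,"grip":1}
  grip_force: 60

```text
t: 8.45
tcp_pos: [540.8, 390.7, 102.3]
tool_rot: [3.139, -0.525, 0.056]
force: [-3.9, -2.3, 4.7]
width: 39.1
grip_force: 61.5
```

```bash
python3 - <<'E'
from h import *
s=env.state(); print(s["width"],s["grip_force"],s["force"]); go((542.5,389.5,101.5),(np.pi,-.5236,.056))
# slots on the fallen case
for c in("top","side"):
    d,P=get(c)
    m=env.trace("case","top" if c=="top" else "side")[0]["mask"]
    Q=P[cv2.dilate(m.astype(np.uint8),np.ones((9,9)))>0]; Q=Q[(Q[:,0]>440)&(Q[:,0]<640)&(Q[:,1]<-20)&(Q[:,1]>-300)]
    T=Q[(Q[:,2]>48)&(Q[:,2]<64)]; r=cv2.minAreaRect(T[:,:2].astype(np.float32)); print(c,"top",np.round(r[0],1),np.round(r[1],1),r[2],np.median(T[:,2]))
    I=(P[...,0]>440)&(P[...,0]<640)&(P[...,1]<-20)&(P[...,1]>-300)
    c0=np.array(r[0]); 
    F=((P[...,2]>25)&(P[...,2]<46)&I).astype(np.uint8)
    rr=r[1]
    n,L,st,ce=cv2.connectedComponentsWithStats(F)
    for i in range(1,n):
        if st[i,4]>25:
            q=P[L==i]; w=cv2.minAreaRect(q[:,:2].astype(np.float32)); print(st[i],np.round(w[0],1),np.round(w[1],1),round(w[2],1),np.median(q,0).round(1))
E
```

```text
39.106430139071094 61.464089155197144 [-3.87480665 -2.28156451  4.65997687]
from [540.8 390.7 102.3] [ 3.139 -0.525  0.056] shift [0.004 0.005 0.006] turn [ 0.001 -0.001  0.   ]
top top [ 547.8 -169. ] [213.4 151.2] 85.59765625 54.372057420186934
[436 249  23  44 720] [ 544.8 -221.8] [ 65.1 124.2] 85.0 [ 543.  -222.6   33.3]
[400 252  25  33 612] [ 552.5 -120. ] [69.  92.9] 85.6 [ 553.3 -120.4   33.5]
[391 271   2  23  26] [512.8 -60.2] [ 1.3 64. ] 85.9 [507.9 -59.5  39.8]
side top [ 547.3 -168.3] [217.  150.2] 85.53467559814453 56.18927117566545
[284 351  48  31 846] [ 552.4 -115.2] [65.6 94.8] 86.7 [ 552.8 -112.8   35.3]
[ 282  392   65   34 1214] [ 544.2 -214.9] [ 62.3 123.6] 85.8 [ 543.8 -213.1   35.2]
[280 430  77  15 322] [ 539.3 -273.1] [  6.3 150.6] 85.9 [ 532.1 -272.4   33.1]
```

Request:
jog_arm:
  series:
    - {"x":0,"y":0,"z":-0.04,"ax":0,"ay":0,"az":0,"grip":1}
    - {"x":0,"y":0,"z":-0.1,"ax":0,"ay":0,"az":0,"grip":1}
    - {"x":0,"y":0,"z":-0.2,"ax":0,"ay":0,"az":0,"grip":1}
    - {"x":0,"y":0,"z":-0.3,"ax":0,"ay":0,"az":0,"grip":1}
    - {"x":0,"y":0,"z":-0.4,"ax":0,"ay":0,"az":0,"grip":1}
    - {"x":0,"y":0,"z":-0.45,"ax":0,"ay":0,"az":0,"grip":1}
    - {"x":0,"y":0,"z":-0.45,"ax":0,"ay":0,"az":0,"grip":1}
    - {"x":0,"y":0,"z":-0.45,"ax":0,"ay":0,"az":0,"grip":1}

```text
t: 9.32
tcp_pos: [483.8, 388.4, 199.3]
tool_rot: [3.141, -0.525, 0.057]
force: [-0.3, -0.4, -3.2]
width: 39.3
grip_force: 61.3
```

```bash
python3 - <<'E'
from h import *
s=env.state(); print(s["width"],s["grip_force"],s["force"])
go((515,180,200),(np.pi,-.2,0),s); go((550,-117,190),(np.pi,0,-.077),s)
u=np.array([.0767,.997]);v=np.array([.997,-.0767]);c=np.array([547.5,-168.6])
for n in("top","side"):
    d,P=get(n); X=P[...,:2]-c; a=X@u;b=X@v; g=d["image"].astype(float).mean(-1)
    ok=(abs(b)<28)&(abs(a)<106)&(P[...,2]>20)
    k=np.floor((a[ok]+106)/3).astype(int)
    print(n,[(int(3*i-104.5),int(g[ok][k==i].mean()),int(np.median(P[...,2][ok][k==i]))) for i in range(70) if (k==i).any()])
E
```

```text
39.29886752976782 61.32304787635803 [-0.33096903 -0.35491997 -3.24313819]
from [483.8 388.4 199.3] [ 3.141 -0.525  0.057] shift [0.068 0.839 0.036] turn [-0.013 -0.207  0.034]
from [483.8 388.4 199.3] [ 3.141 -0.525  0.057] shift [0.11  2.033 0.107] turn [-0.022 -0.334  0.083]
top [(-104, 80, 54), (-101, 60, 54), (-98, 39, 54), (-95, 34, 54), (-92, 33, 53), (-89, 34, 55), (-86, 32, 55), (-83, 25, 47), (-80, 20, 50), (-77, 50, 54), (-74, 56, 50), (-71, 52, 44), (-68, 35, 34), (-65, 31, 32), (-62, 29, 33), (-59, 29, 33), (-56, 30, 32), (-53, 30, 32), (-50, 29, 31), (-47, 24, 32), (-44, 21, 32), (-41, 21, 32), (-38, 21, 33), (-35, 26, 32), (-32, 35, 33), (-26, 52, 52), (-23, 51, 49), (-20, 48, 54), (-17, 36, 53), (-14, 33, 53), (-11, 31, 55), (-8, 31, 55), (-5, 32, 54), (-2, 32, 54), (0, 30, 55), (3, 31, 55), (6, 31, 53), (9, 30, 54), (12, 29, 54), (15, 25, 47), (18, 34, 51), (21, 44, 54), (24, 46, 51), (27, 39, 44), (30, 25, 33), (33, 25, 31), (36, 25, 31), (39, 24, 32), (42, 24, 31), (45, 24, 31), (48, 25, 32), (51, 24, 32), (54, 23, 33), (57, 21, 32), (60, 21, 32), (63, 22, 32), (66,
[... 452 characters left out ...]
34), (-47, 27, 34), (-44, 21, 34), (-41, 23, 33), (-38, 20, 33), (-35, 20, 34), (-32, 27, 36), (-29, 35, 43), (-26, 41, 52), (-23, 52, 54), (-20, 39, 54), (-17, 26, 54), (-14, 31, 56), (-11, 32, 56), (-8, 34, 56), (-5, 33, 56), (-2, 34, 56), (0, 32, 56), (3, 33, 56), (6, 33, 55), (9, 33, 55), (12, 32, 56), (15, 31, 54), (18, 43, 55), (21, 44, 52), (24, 37, 41), (33, 30, 37), (36, 28, 34), (39, 25, 34), (42, 27, 34), (45, 25, 34), (48, 24, 34), (51, 24, 35), (54, 24, 34), (57, 20, 35), (60, 21, 34), (63, 23, 34), (66, 23, 34), (69, 31, 36), (72, 35, 43), (75, 40, 51), (78, 43, 55), (81, 32, 53), (84, 24, 54), (87, 26, 55), (90, 27, 56), (93, 30, 56), (96, 28, 56), (99, 39, 56), (102, 49, 55)]
```

Request:
jog_arm:
  series:
    - {"x":0.01,"y":0.12,"z":0,"ax":0,"ay":-0.04,"az":0.01,"grip":1}
    - {"x":0.08,"y":1,"z":0.05,"ax":-0.02,"ay":-0.33,"az":0.08,"grip":1}
    - {"x":0.08,"y":1,"z":0.05,"ax":-0.02,"ay":-0.33,"az":0.08,"grip":1}
    - {"x":0.08,"y":1,"z":0.05,"ax":-0.02,"ay":-0.33,"az":0.08,"grip":1}
    - {"x":0.08,"y":1,"z":0.05,"ax":-0.02,"ay":-0.33,"az":0.08,"grip":1}
    - {"x":0.08,"y":1,"z":0.05,"ax":-0.02,"ay":-0.33,"az":0.08,"grip":1}
    - {"x":0.08,"y":1,"z":0.05,"ax":-0.02,"ay":-0.33,"az":0.08,"grip":1}
    - {"x":0.08,"y":1,"z":0.05,"ax":-0.02,"ay":-0.33,"az":0.08,"grip":1}
    - {"x":0.08,"y":1,"z":0.05,"ax":-0.02,"ay":-0.33,"az":0.08,"grip":1}

```text
t: 10.17
tcp_pos: [522.6, 135.1, 197.4]
tool_rot: [3.14, -0.005, -0.08]
force: [-0.5, 0.7, -3.7]
width: 39.1
grip_force: 61.4
```

```bash
python3 - <<'E'
from h import *
s=env.state(); print(s["width"],s["force"])
go((551,-119,150),(np.pi,0,-.077),s)
E
```

```text
39.12265791610253 [-0.47175311  0.71828891 -3.65719696]
from [522.6 135.1 197.4] [ 3.14  -0.005 -0.08 ] shift [0.194 1.004 0.192] turn [ 0.001 -0.003 -0.002]
```

Request:
jog_arm:
  series:
    - {"x":0.03,"y":0.12,"z":0,"ax":0,"ay":0,"az":0,"grip":1}
    - {"x":0.19,"y":1,"z":0.1,"ax":0,"ay":0,"az":0,"grip":1}
    - {"x":0.19,"y":1,"z":0.1,"ax":0,"ay":0,"az":0,"grip":1}
    - {"x":0.19,"y":1,"z":0.1,"ax":0,"ay":0,"az":0,"grip":1}
    - {"x":0.19,"y":1,"z":0.1,"ax":0,"ay":0,"az":0,"grip":1}
    - {"x":0.19,"y":1,"z":0.1,"ax":0,"ay":0,"az":0,"grip":1}
    - {"x":0.19,"y":1,"z":0.1,"ax":0,"ay":0,"az":0,"grip":1}
    - {"x":0.19,"y":1,"z":0.19,"ax":0,"ay":0,"az":0,"grip":1}
    - {"x":0.19,"y":1,"z":0.19,"ax":0,"ay":0,"az":0,"grip":1}
    - {"x":0.19,"y":1,"z":0.19,"ax":0,"ay":0,"az":0,"grip":1}

```text
t: 11.0
tcp_pos: [550.3, -110.9, 149.0]
tool_rot: [-3.14, -0.001, -0.07]
force: [-0.6, -0.0, -3.3]
width: 39.0
grip_force: 61.4
```

```bash
python3 - <<'E'
from h import *
d,P=get("side"); r=env.trace("frog","side")
s=env.state(); print(s["width"],s["force"])
if r:
    Q=P[r[0]["mask"]]; print(r[0]["conf"],np.nanpercentile(Q,[1,50,99],axis=0).round(1))
    o=np.array(s["tcp_pos"]); Z=Q[:,2]-o[2]
    for lo,hi in((-30,-4),(0,25)):
        G=Q[(Z>lo)&(Z<hi)]; w=cv2.minAreaRect(G[:,:2].astype(np.float32)); print(lo,len(G),np.round(w[0],1),np.round(w[1],1),w[2])
x,y=(int(r[0]["pixel"][1]),int(r[0]["pixel"][0])) if r else (310,360)
I=cv2.cvtColor(d["image"],4)[max(0,y-110):y+130,x-130:x+150]; cv2.imwrite("pics/f.png",cv2.resize(I,None,fx=2.4,fy=2.4))
go((551,-119,100),(np.pi,0,-.077),s)
E
```

```text
39.25129964242994 [-0.39227821  0.38464211 -3.29033464]
0.64 [[ 510.7 -136.3  124.4]
 [ 532.6 -127.3  150.4]
 [ 587.6  -90.9  192.5]]
-30 333 [ 549.2 -115.1] [41.1 77.8] 85.78659057617188
0 170 [ 550.2 -117.8] [50.6 70.4] 84.75420379638672
from [ 552.3 -110.7  151.1] [-3.14  -0.006 -0.068] shift [-0.004  0.034  0.204] turn [-0.001 -0.004  0.006]
```

View pics/f.png

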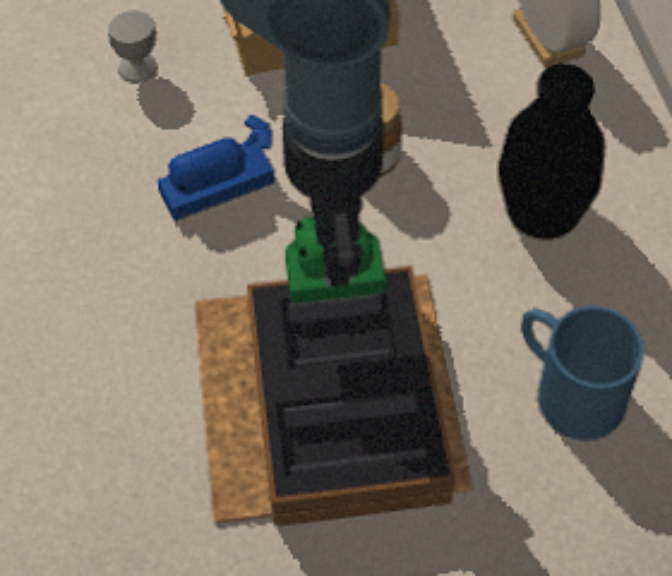

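The frog hangs upright and parallel to its slot at crop (340,335), slightly to the far side of it.

Request:
jog_arm:
  series:
    - {"x":0,"y":0.03,"z":0.05,"ax":0,"ay":0,"az":0.006,"grip":1}
    - {"x":0,"y":0.03,"z":0.15,"ax":0,"ay":0,"az":0.006,"grip":1}
    - {"x":0,"y":0.03,"z":0.22,"ax":0,"ay":0,"az":0.006,"grip":1}
    - {"x":0,"y":0.03,"z":0.24,"ax":0,"ay":0,"az":0.006,"grip":1}
    - {"x":0,"y":0.03,"z":0.24,"ax":0,"ay":0,"az":0.006,"grip":1}
    - {"x":0,"y":0.03,"z":0.24,"ax":0,"ay":0,"az":0.006,"grip":1}
  grip_force: 90

```text
t: 11.6
tcp_pos: [552.2, -120.3, 91.7]
tool_rot: [-3.14, -0.007, -0.081]
force: [-0.1, -0.9, -3.4]
width: 38.5
grip_force: 95.0
```

```bash
python3 - <<'E'
from h import *
s=env.state(); print(s["width"],s["force"],s["grip_force"])
go((552.5,-118,62),(np.pi,0,-.077),s)
d,P=get("side"); r=env.trace("frog","side")
if r:
    Q=P[r[0]["mask"]]; print(r[0]["conf"],np.nanpercentile(Q,[1,50,99],axis=0).round(1))
E
```

```text
38.4629959238088 [-0.07298781 -0.90203927 -3.36708806] 94.9567437171936
from [ 552.2 -120.3   91.7] [-3.14  -0.007 -0.081] shift [-0.    -0.009  0.119] turn [-0.001 -0.005 -0.002]
0.67 [[ 512.8 -145.5   67.3]
 [ 534.2 -136.1   91.4]
 [ 591.2  -98.6  135.2]]
```

Request:
jog_arm:
  series:
    - {"x":0,"y":-0.01,"z":0,"ax":0,"ay":-0.004,"az":0,"grip":1}
    - {"x":0,"y":-0.01,"z":0.02,"ax":0,"ay":-0.004,"az":0,"grip":1}
    - {"x":0,"y":-0.01,"z":0.04,"ax":0,"ay":-0.004,"az":0,"grip":1}
    - {"x":0,"y":-0.01,"z":0.06,"ax":0,"ay":-0.004,"az":0,"grip":1}
    - {"x":0,"y":-0.01,"z":0.075,"ax":0,"ay":-0.004,"az":0,"grip":1}
    - {"x":0,"y":-0.01,"z":0.09,"ax":0,"ay":-0.004,"az":0,"grip":1}
    - {"x":0,"y":-0.01,"z":0.09,"ax":0,"ay":-0.004,"az":0,"grip":1}

```text
t: 12.28
tcp_pos: [553.2, -119.6, 70.1]
tool_rot: [-3.141, -0.003, -0.082]
force: [-1.2, -2.1, 5.0]
width: 38.3
grip_force: 96.2
```

Request:
jog_arm:
  series:
    - {"x":0,"y":0,"z":0.01,"ax":0,"ay":0,"az":0,"grip":1}
    - {"x":0,"y":0,"z":0.02,"ax":0,"ay":0,"az":0,"grip":1}
    - {"x":0,"y":0,"z":0.025,"ax":0,"ay":0,"az":0,"grip":1}
    - {"x":0,"y":0,"z":0.03,"ax":0,"ay":0,"az":0,"grip":1}
    - {"x":0,"y":0,"z":0.03,"ax":0,"ay":0,"az":0,"grip":1}
    - {"x":0,"y":0,"z":0.03,"ax":0,"ay":0,"az":0,"grip":1}

```text
t: 12.78
tcp_pos: [553.9, -119.6, 62.8]
tool_rot: [3.142, -0.004, -0.082]
force: [-0.4, -2.6, 6.1]
width: 38.7
grip_force: 96.1
```

Request:
jog_arm:
  series:
    - {"x":0,"y":0,"z":0.004,"ax":0,"ay":0,"az":0,"grip":1}
    - {"x":0,"y":0,"z":0.008,"ax":0,"ay":0,"az":0,"grip":1}
    - {"x":0,"y":0,"z":0.01,"ax":0,"ay":0,"az":0,"grip":1}
    - {"x":0,"y":0,"z":0.01,"ax":0,"ay":0,"az":0,"grip":1}

```text
t: 13.12
tcp_pos: [554.1, -119.6, 61.3]
tool_rot: [-3.141, -0.004, -0.082]
force: [-2.7, -2.3, 12.5]
width: 38.5
grip_force: 97.0
```

```bash
python3 - <<'E'
from h import *
d,P=get("side"); r=env.trace("frog","side"); s=env.state(); print(s["force"],s["tcp_pos"])
if r:
    Q=P[r[0]["mask"]]; print(r[0]["conf"],np.nanpercentile(Q,[1,50,99,99.8],axis=0).round(1))
E
```

```text
[-1.60011512 -1.11782969 10.6301329 ] [ 554.08590532 -119.57373265   61.31842317]
```

Request:
jog_arm:
  series:
    - {"x":0,"y":0,"z":0.006,"ax":0,"ay":0,"az":0,"grip":1}
    - {"x":0,"y":0,"z":0.012,"ax":0,"ay":0,"az":0,"grip":1}
    - {"x":0,"y":0,"z":0.012,"ax":0,"ay":0,"az":0,"grip":1}

```text
t: 13.47
tcp_pos: [554.1, -119.6, 61.2]
tool_rot: [-3.139, -0.003, -0.082]
force: [-9.8, 0.6, 29.9]
width: 38.8
grip_force: 99.6
```

Request:
jog_arm:
  series:
    - {"x":0,"y":0,"z":-0.012,"ax":0,"ay":0,"az":0,"grip":1}
    - {"x":0,"y":0,"z":-0.012,"ax":0,"ay":0,"az":0,"grip":-1}
    - {"x":0,"y":0,"z":-0.012,"ax":0,"ay":0,"az":0,"grip":-1}
    - {"x":0,"y":0,"z":-0.012,"ax":0,"ay":0,"az":0,"grip":-1}
    - {"x":0,"y":0,"z":-0.012,"ax":0,"ay":0,"az":0,"grip":-1}
    - {"x":0,"y":0,"z":-0.012,"ax":0,"ay":0,"az":0,"grip":-1}
    - {"x":0,"y":0,"z":-0.1,"ax":0,"ay":0,"az":0,"grip":-1}
    - {"x":0,"y":0,"z":-0.25,"ax":0,"ay":0,"az":0,"grip":-1}
    - {"x":0,"y":0,"z":-0.4,"ax":0,"ay":0,"az":0,"grip":-1}
    - {"x":0,"y":0,"z":-0.5,"ax":0,"ay":0,"az":0,"grip":-1}
    - {"x":0,"y":0,"z":-0.5,"ax":0,"ay":0,"az":0,"grip":-1}
    - {"x":0,"y":0,"z":-0.5,"ax":0,"ay":0,"az":0,"grip":-1}

```text
t: 14.47
tcp_pos: [553.4, -118.0, 182.5]
tool_rot: [-3.139, -0.004, -0.081]
force: [-0.3, -0.4, -0.8]
width: 85.5
grip_force: 0.0
```

```bash
python3 - <<'E'
from h import *
s=env.state(); print(s["width"],s["force"])
for n in("side","wrist","top"):
    d,P=get(n); r=env.trace("frog",n)
    if r:
        Q=P[r[0]["mask"]]; print(n,r[0]["conf"],np.nanpercentile(Q,[1,50,98,99.8],axis=0).round(1))
    r=env.trace("whale",n)
    if r and n!="wrist":
        Q=P[r[0]["mask"]]
        for lo,hi in((14,27),(44,61)):
            G=Q[(Q[:,2]>lo)&(Q[:,2]<hi)]; w=cv2.minAreaRect(G[:,:2].astype(np.float32)); print("whale",lo,len(G),np.round(w[0],1),np.round(w[1],1),round(w[2],1))
go((480,93,130),(np.pi,0,.22),s)
E
```

```text
85.52523796435938 [-0.31158302 -0.39819782 -0.80414636]
side 0.76 [[ 516.  -144.    48.2]
 [ 548.9 -132.8   83.2]
 [ 589.1 -102.6  104.3]
 [ 591.7  -95.1  108.5]]
whale 14 373 [475.3  91.3] [112.1  43.4] 10.7
whale 44 459 [478.4  95. ] [102.1  39.7] 17.7
wrist 0.84 [[ 526.2 -140.8   52.6]
 [ 563.1 -118.3   91.8]
 [ 593.6  -98.   104. ]
 [ 595.6  -94.6  105. ]]
top 0.87 [[ 513.9 -135.9   48.1]
 [ 533.4 -112.1   90.6]
 [ 554.2  -93.5  103.9]
 [ 556.5  -92.8  106.3]]
whale 14 144 [470.1  93. ] [98.9 42. ] 14.1
whale 44 340 [481.3  95.6] [104.6  37.6] 15.8
from [ 553.4 -118.   182.5] [-3.139 -0.004 -0.081] shift [-0.362 -0.817  0.211] turn [-0.001 -0.003 -0.192]
```

Request:
jog_arm:
  series:
    - {"x":-0.05,"y":-0.12,"z":0,"ax":0,"ay":0,"az":-0.04,"grip":-1}
    - {"x":-0.36,"y":-0.82,"z":0.05,"ax":0,"ay":0,"az":-0.2,"grip":-1}
    - {"x":-0.36,"y":-0.82,"z":0.05,"ax":0,"ay":0,"az":-0.2,"grip":-1}
    - {"x":-0.36,"y":-0.82,"z":0.05,"ax":0,"ay":0,"az":-0.2,"grip":-1}
    - {"x":-0.36,"y":-0.82,"z":0.05,"ax":0,"ay":0,"az":-0.2,"grip":-1}
    - {"x":-0.36,"y":-0.82,"z":0.15,"ax":0,"ay":0,"az":-0.2,"grip":-1}
    - {"x":-0.36,"y":-0.82,"z":0.15,"ax":0,"ay":0,"az":-0.2,"grip":-1}
    - {"x":-0.36,"y":-0.82,"z":0.15,"ax":0,"ay":0,"az":-0.2,"grip":-1}
    - {"x":-0.36,"y":-0.82,"z":0.15,"ax":0,"ay":0,"az":-0.2,"grip":-1}

```text
t: 15.67
tcp_pos: [479.2, 92.9, 143.6]
tool_rot: [-3.141, -0.001, 0.232]
force: [1.1, 0.1, -0.1]
width: 85.7
grip_force: 0.0
```

```bash
python3 - <<'E'
from h import *
d,P=get("wrist","g.png"); r=env.trace("whale","wrist")[0]; s=env.state(); print(s["tcp_pos"],r["conf"],r["pixel"])
Q=P[r["mask"]]; print(np.nanpercentile(Q,[1,50,99],axis=0).round(1))
for lo,hi in((14,27),(44,61),(10,70)):
    G=Q[(Q[:,2]>lo)&(Q[:,2]<hi)]; w=cv2.minAreaRect(G[:,:2].astype(np.float32)); print("whale",lo,len(G),np.round(w[0],1),np.round(w[1],1),round(w[2],1))
go((474,91.5,27),(np.pi,0,.235),s)
E
```

```text
[480.19360909  91.96560754 144.29441872] 0.81 [227.4, 309.0]
[[432.4  70.    1.4]
 [488.7  99.   57.3]
 [532.2 126.4  67. ]]
whale 14 810 [475.4  96.5] [108.9  42.1] 13.9
whale 44 4860 [482.   98.3] [98.7 36. ] 14.3
whale 10 7371 [478.4  97. ] [114.7  45.1] 14.4
from [480.2  92.  144.3] [-3.141e+00 -2.000e-03  2.300e-01] shift [-0.026 -0.003  0.469] turn [-0.    -0.001 -0.003]
```

View pics/g.png

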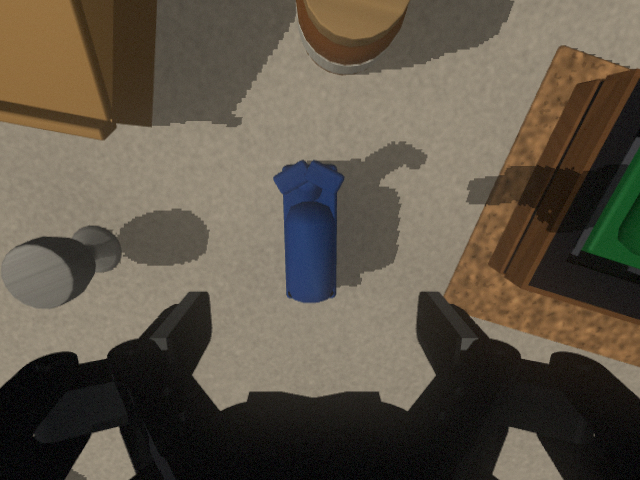

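The whale is upright and aligned with the tool at (309,227), its tail away from the gripper, and the space around the fingers is free.

Request:
jog_arm:
  series:
    - {"x":-0.02,"y":-0.01,"z":0.1,"ax":0,"ay":0,"az":-0.01,"grip":-1}
    - {"x":-0.02,"y":-0.01,"z":0.24,"ax":0,"ay":0,"az":-0.01,"grip":-1}
    - {"x":-0.02,"y":-0.01,"z":0.36,"ax":0,"ay":0,"az":-0.01,"grip":-1}
    - {"x":-0.02,"y":-0.01,"z":0.44,"ax":0,"ay":0,"az":-0.01,"grip":-1}
    - {"x":-0.02,"y":-0.01,"z":0.47,"ax":0,"ay":0,"az":-0.01,"grip":-1}
    - {"x":-0.02,"y":-0.01,"z":0.47,"ax":0,"ay":0,"az":-0.01,"grip":-1}
    - {"x":-0.02,"y":-0.01,"z":0.47,"ax":0,"ay":0,"az":-0.01,"grip":-1}
    - {"x":-0.02,"y":-0.01,"z":0.47,"ax":0,"ay":0,"az":-0.01,"grip":0.1}
    - {"x":-0.02,"y":-0.01,"z":0.47,"ax":0,"ay":0,"az":-0.01,"grip":1}
    - {"x":-0.02,"y":-0.01,"z":0.47,"ax":0,"ay":0,"az":-0.01,"grip":1}
    - {"x":-0.02,"y":-0.01,"z":0.47,"ax":0,"ay":0,"az":-0.01,"grip":1}
    - {"x":-0.02,"y":-0.01,"z":0.47,"ax":0,"ay":0,"az":-0.01,"grip":1}
    - {"x":-0.02,"y":-0.01,"z":0.47,"ax":0,"ay":0,"az":-0.01,"grip":1}
    - {"x":-0.02,"y":-0.01,"z":0.47,"ax":0,"ay":0,"az":-0.01,"grip":1}
  grip_force: 90

```text
t: 16.93
tcp_pos: [474.9, 95.5, 27.4]
tool_rot: [-3.14, -0.003, 0.248]
force: [0.2, -0.2, 6.1]
width: 34.7
grip_force: 91.1
```

Request:
jog_arm:
  series:
    - {"x":0,"y":0,"z":-0.04,"ax":0,"ay":0,"az":0,"grip":1}
    - {"x":0,"y":0,"z":-0.12,"ax":0,"ay":0,"az":0,"grip":1}
    - {"x":0,"y":0,"z":-0.26,"ax":0,"ay":0,"az":0,"grip":1}
    - {"x":0,"y":0,"z":-0.4,"ax":0,"ay":0,"az":0,"grip":1}
    - {"x":0,"y":0,"z":-0.52,"ax":0,"ay":0,"az":0,"grip":1}
    - {"x":0,"y":0,"z":-0.6,"ax":0,"ay":0,"az":0,"grip":1}
    - {"x":0,"y":0,"z":-0.6,"ax":0,"ay":0,"az":0,"grip":1}
    - {"x":0,"y":0,"z":-0.6,"ax":0,"ay":0,"az":0,"grip":1}

```text
t: 17.6
tcp_pos: [473.4, 95.2, 176.5]
tool_rot: [-3.139, -0.002, 0.249]
force: [-1.0, 0.0, -6.5]
width: 34.7
grip_force: 91.1
```

```bash
python3 - <<'E'
from h import *
s=env.state(); print(s["width"],s["force"])
go((525,-130,180),(np.pi,0,-.077),s)
E
```

```text
34.66828955029541 [-1.04206094  0.04480464 -6.54033743]
from [473.4  95.2 176.5] [-3.139e+00 -2.000e-03  2.490e-01] shift [-0.021  0.924 -0.016] turn [-0.002 -0.001  0.207]
```

Request:
jog_arm:
  series:
    - {"x":0,"y":0.12,"z":0,"ax":0,"ay":0,"az":0.04,"grip":1}
    - {"x":-0.02,"y":0.92,"z":-0.02,"ax":0,"ay":0,"az":0.21,"grip":1}
    - {"x":-0.02,"y":0.92,"z":-0.02,"ax":0,"ay":0,"az":0.21,"grip":1}
    - {"x":-0.02,"y":0.92,"z":-0.02,"ax":0,"ay":0,"az":0.21,"grip":1}
    - {"x":-0.02,"y":0.92,"z":-0.02,"ax":0,"ay":0,"az":0.21,"grip":1}
    - {"x":-0.02,"y":0.92,"z":-0.02,"ax":0,"ay":0,"az":0.21,"grip":1}
    - {"x":-0.02,"y":0.92,"z":-0.02,"ax":0,"ay":0,"az":0.21,"grip":1}
    - {"x":-0.02,"y":0.92,"z":-0.02,"ax":0,"ay":0,"az":0.21,"grip":1}
    - {"x":-0.02,"y":0.92,"z":-0.02,"ax":0,"ay":0,"az":0.21,"grip":1}

```text
t: 18.35
tcp_pos: [522.9, -128.5, 178.0]
tool_rot: [-3.14, 0.006, -0.082]
force: [-0.8, 1.1, -3.8]
width: 34.6
grip_force: 91.3
```

```bash
python3 - <<'E'
from h import *
go((544.5,-218.5,140),(np.pi,0,-.077))
E
```

```text
from [ 522.9 -128.5  178. ] [-3.14   0.006 -0.082] shift [0.117 0.352 0.151] turn [-0.001  0.004 -0.003]
```

Request:
jog_arm:
  series:
    - {"x":0.04,"y":0.1,"z":0,"ax":0,"ay":0,"az":0,"grip":1}
    - {"x":0.12,"y":0.35,"z":0.02,"ax":0,"ay":0,"az":0,"grip":1}
    - {"x":0.12,"y":0.35,"z":0.05,"ax":0,"ay":0,"az":0,"grip":1}
    - {"x":0.12,"y":0.35,"z":0.15,"ax":0,"ay":0,"az":0,"grip":1}
    - {"x":0.12,"y":0.35,"z":0.22,"ax":0,"ay":0,"az":0,"grip":1}
    - {"x":0.12,"y":0.35,"z":0.28,"ax":0,"ay":0,"az":0,"grip":1}
    - {"x":0.12,"y":0.35,"z":0.28,"ax":0,"ay":0,"az":0,"grip":1}
    - {"x":0.12,"y":0.35,"z":0.28,"ax":0,"ay":0,"az":0,"grip":1}
    - {"x":0.12,"y":0.35,"z":0.28,"ax":0,"ay":0,"az":0,"grip":1}

```text
t: 19.1
tcp_pos: [548.5, -217.3, 110.7]
tool_rot: [-3.139, -0.0, -0.079]
force: [-0.8, -0.8, -5.0]
width: 34.8
grip_force: 91.4
```

```bash
python3 - <<'E'
from h import *
d,P=get("side"); s=env.state(); print(s["tcp_pos"],s["tool_rot"],s["force"]); r=env.trace("whale","side")
if r:
    Q=P[r[0]["mask"]]; print(r[0]["conf"],np.nanpercentile(Q,[1,50,99],axis=0).round(1)); z=s["tcp_pos"][2]
    G=Q[(Q[:,2]<z-1)&(Q[:,2]>z-25)]; w=cv2.minAreaRect(G[:,:2].astype(np.float32)); print(len(G),np.round(w[0],1),np.round(w[1],1),round(w[2],1))
u=np.array([.0767,.997]);v=np.array([.997,-.0767])
m=env.trace("case","side")[0]["mask"]; T=P[m]; T=T[(T[:,2]>50)&(T[:,2]<62)&(T[:,0]>440)&(T[:,0]<640)]; w=cv2.minAreaRect(T[:,:2].astype(np.float32)); print("case",np.round(w[0],1),np.round(w[1],1),w[2])
y,x=map(int,r[0]["pixel"]) if r else (400,315)
I=cv2.cvtColor(d["image"],4)[max(0,y-100):y+90,x-110:x+120]; cv2.imwrite("pics/i.png",cv2.resize(I,None,fx=3,fy=3))
E
```

```text
[ 549.06471424 -217.90455179  111.47953285] [-3.13990886e+00 -1.96424393e-03 -7.95931838e-02] [-0.32341332  0.09257035 -4.43575956]
0.67 [[ 494.1 -241.8   54.8]
 [ 533.8 -227.9  110.1]
 [ 606.  -166.3  151.9]]
597 [ 546.  -224.8] [ 41.6 110.6] 77.9
case [ 547.3 -168.9] [214.8 150.9] 85.4156723022461
```

View pics/i.png

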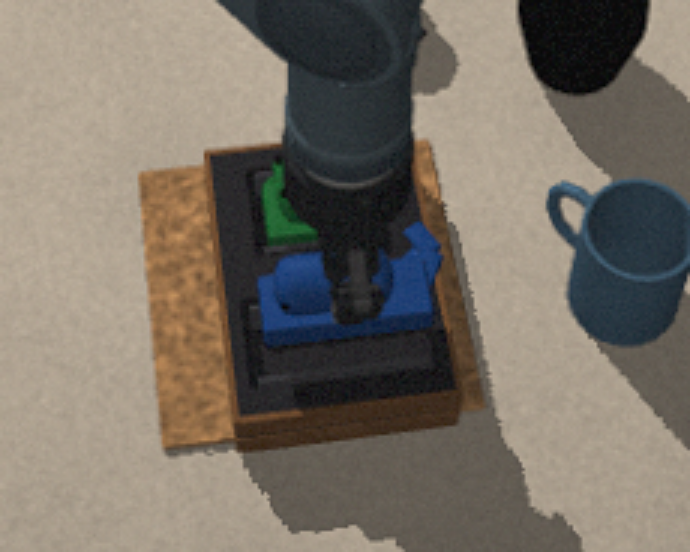

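The whale hangs upright over the case at crop (345,295), close to parallel with the long slot. I'll measure its exact yaw and offset.

```bash
python3 - <<'E'
from h import *
d,P=get("side"); s=env.state(); r=env.trace("whale","side"); z=s["tcp_pos"][2]
Q=P[r[0]["mask"]]; G=Q[(Q[:,2]<z-7)&(Q[:,2]>z-26)&(Q[:,1]<-190)]
for _ in range(6):
    k=np.polyfit(G[:,0],G[:,1],1); G=G[abs(np.polyval(k,G[:,0])-G[:,1])<3]
xs=np.percentile(G[:,0],[1,99]); print("front line yaw",np.degrees(np.arctan(k[0])),len(G),"x",xs,"y at mid",np.polyval(k,xs.mean()),"z",np.percentile(G[:,2],[1,99]))
# same on the case's near end wall
m=env.trace("case","side")[0]["mask"]; T=P[m]; T=T[(T[:,2]>12)&(T[:,2]<48)&(T[:,1]<-240)]
for _ in range(6):
    k=np.polyfit(T[:,0],T[:,1],1); T=T[abs(np.polyval(k,T[:,0])-T[:,1])<3]
xs=np.percentile(T[:,0],[1,99]); print("case end yaw",np.degrees(np.arctan(k[0])),len(T),xs,np.polyval(k,xs.mean()))
print(s["tcp_pos"],s["tool_rot"])
E
```

```text
front line yaw -6.006064817969477 145 x [493.22139436 600.41990455] y at mid -237.53012812567601 z [ 87.03415252 104.8827782 ]
case end yaw -2.93528439281419 192 [464.37020434 568.41450613] -269.69041288935597
[ 549.09304975 -218.72104883  111.96943986] [-3.14011550e+00 -2.83241608e-03 -8.08623296e-02]
```

Request:
jog_arm:
  series:
    - {"x":-0.01,"y":0,"z":0.04,"ax":0,"ay":0,"az":0,"grip":1}
    - {"x":-0.01,"y":0,"z":0.07,"ax":0,"ay":0,"az":0,"grip":1}
    - {"x":-0.01,"y":0,"z":0.09,"ax":0,"ay":0,"az":0,"grip":1}
    - {"x":-0.01,"y":0,"z":0.11,"ax":0,"ay":0,"az":0,"grip":1}
    - {"x":-0.01,"y":0,"z":0.13,"ax":0,"ay":0,"az":0,"grip":1}
    - {"x":-0.01,"y":0,"z":0.15,"ax":0,"ay":0,"az":0,"grip":1}
    - {"x":-0.01,"y":0,"z":0.15,"ax":0,"ay":0,"az":0,"grip":1}

```text
t: 19.98
tcp_pos: [545.7, -219.0, 72.7]
tool_rot: [-3.141, -0.0, -0.081]
force: [1.4, -1.1, -5.2]
width: 34.6
grip_force: 91.7
```

Request:
jog_arm:
  series:
    - {"x":0,"y":0,"z":0.01,"ax":0,"ay":0,"az":0,"grip":1}
    - {"x":0,"y":0,"z":0.02,"ax":0,"ay":0,"az":0,"grip":1}
    - {"x":0,"y":0,"z":0.03,"ax":0,"ay":0,"az":0,"grip":1}
    - {"x":0,"y":0,"z":0.036,"ax":0,"ay":0,"az":0,"grip":1}
    - {"x":0,"y":0,"z":0.036,"ax":0,"ay":0,"az":0,"grip":1}
    - {"x":0,"y":0,"z":0.036,"ax":0,"ay":0,"az":0,"grip":1}

```text
t: 20.48
tcp_pos: [547.2, -219.2, 65.8]
tool_rot: [-3.141, -0.004, -0.081]
force: [-0.0, 0.3, 4.9]
width: 34.7
grip_force: 92.8
```

Request:
jog_arm:
  series:
    - {"x":0,"y":0,"z":0.006,"ax":0,"ay":0,"az":0,"grip":1}
    - {"x":0,"y":0,"z":0.012,"ax":0,"ay":0,"az":0,"grip":1}
    - {"x":0,"y":0,"z":0.018,"ax":0,"ay":0,"az":0,"grip":1}
    - {"x":0,"y":0,"z":0.018,"ax":0,"ay":0,"az":0,"grip":1}
    - {"x":0,"y":0,"z":0.018,"ax":0,"ay":0,"az":0,"grip":1}

```text
t: 20.9
tcp_pos: [547.3, -219.2, 61.5]
tool_rot: [-3.14, -0.004, -0.081]
force: [-1.3, 0.6, 11.2]
width: 34.9
grip_force: 93.4
```

Request:
jog_arm:
  series:
    - {"x":0,"y":0,"z":0.006,"ax":0,"ay":0,"az":0,"grip":1}
    - {"x":0,"y":0,"z":0.012,"ax":0,"ay":0,"az":0,"grip":1}
    - {"x":0,"y":0,"z":0.012,"ax":0,"ay":0,"az":0,"grip":1}

```text
t: 21.15
tcp_pos: [547.3, -219.3, 61.4]
tool_rot: [-3.138, -0.003, -0.081]
force: [-8.4, 4.2, 28.6]
width: 35.0
grip_force: 95.9
```

Request:
jog_arm:
  series:
    - {"x":0,"y":0,"z":-0.012,"ax":0,"ay":0,"az":0,"grip":1}
    - {"x":0,"y":0,"z":-0.012,"ax":0,"ay":0,"az":0,"grip":-1}
    - {"x":0,"y":0,"z":-0.012,"ax":0,"ay":0,"az":0,"grip":-1}
    - {"x":0,"y":0,"z":-0.012,"ax":0,"ay":0,"az":0,"grip":-1}
    - {"x":0,"y":0,"z":-0.012,"ax":0,"ay":0,"az":0,"grip":-1}
    - {"x":0,"y":0,"z":-0.012,"ax":0,"ay":0,"az":0,"grip":-1}
    - {"x":0,"y":0,"z":-0.1,"ax":0,"ay":0,"az":0,"grip":-1}
    - {"x":0,"y":0,"z":-0.25,"ax":0,"ay":0,"az":0,"grip":-1}
    - {"x":0,"y":0,"z":-0.4,"ax":0,"ay":0,"az":0,"grip":-1}
    - {"x":0,"y":0,"z":-0.6,"ax":0,"ay":0,"az":0,"grip":-1}
    - {"x":-0.3,"y":0,"z":-0.6,"ax":0,"ay":0,"az":0,"grip":-1}
    - {"x":-0.6,"y":0,"z":-0.6,"ax":0,"ay":0,"az":0,"grip":-1}
    - {"x":-0.6,"y":0,"z":-0.6,"ax":0,"ay":0,"az":0,"grip":-1}
    - {"x":-0.6,"y":0,"z":-0.6,"ax":0,"ay":0,"az":0,"grip":-1}
    - {"x":-0.6,"y":0,"z":-0.6,"ax":0,"ay":0,"az":0,"grip":-1}

```text
t: 22.4
tcp_pos: [389.4, -206.0, 205.0]
tool_rot: [-3.134, 0.004, -0.086]
force: [-0.1, 0.6, 0.3]
width: 85.7
grip_force: 0.0
```

```bash
python3 - <<'E'
from h import *
d,P=get("side","j.png"); print(env.state()["force"],env.state()["tcp_pos"])
for n in("frog","whale","egg_cup","candle","vase","mug","remote"):
    r=env.trace(n,"side")
    if r: Q=P[r[0]["mask"]]; print(n,np.nanpercentile(Q,[2,50,98],axis=0).round(1).tolist(),np.nanpercentile(Q[:,2],99.5).round(1))
x0,y0=250,240
cv2.imwrite("pics/k.png",cv2.resize(cv2.cvtColor(d["image"],4)[y0:480,200:480],None,fx=2.4,fy=2.4))
E
```

```text
[ 0.65413792 -0.39755815  0.52472905] [ 393.06977017 -205.98158302  205.91592642]
frog [[515.6, -143.7, 48.9], [549.2, -131.8, 82.4], [590.4, -98.5, 104.0]] 105.9
whale [[494.1, -241.7, 47.4], [546.1, -228.9, 84.2], [599.9, -202.4, 100.9]] 102.4
candle [[597.4, 70.6, 4.1], [626.4, 86.6, 60.3], [660.2, 131.3, 84.4]] 86.0
vase [[734.4, -49.0, 7.0], [769.2, -25.0, 120.0], [817.1, 21.5, 192.4]] 193.7
mug [[713.2, -246.6, 3.0], [752.0, -199.5, 53.0], [790.6, -153.1, 97.3]] 98.8
remote [[375.7, 543.7, 1.7], [446.9, 560.6, 19.9], [518.0, 594.2, 26.2]] 27.3
```

View pics/k.png

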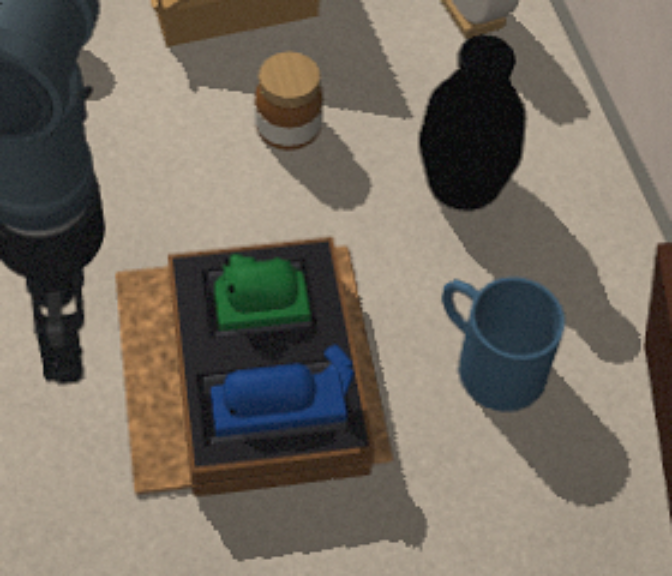

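Both animals sit upright in their slots, the frog at crop (262,295) and the whale at (278,395). Their tops at 104 and 101 mm match a foot on the floor of the cutout, and the gripper is clear.

```bash
python3 -c "
from station import env
print(env.job_done())"
```

```text
the job is handed in; nothing more can be done
None
```

The job is handed in at about 23 s: the case lies on its back on the mat, and the frog and whale are pressed home upright in their own cutouts and released. The other ornaments I could re-check afterwards had not moved; the camera missed the egg cup in that last check.

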